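# Count along the sorter and push the parcel into the third pigeonhole

## Task

The parcel on the ledge of the low mail sorter goes in the third pigeonhole from the robot's left. Leave the parcel where it is and first count with a fingertip: run it along the row of uprights from the left, touching the left end panel, then the next upright, then the one after it, which is where the third pigeonhole begins. Then, without gripping, lifting or toppling the parcel, slide it gently along the ledge and push it endwise into that third pigeonhole and no other, fully home against the back board, leaving the other items undisturbed.

Things in the scene. Friction and masses are not known exactly. Their poses are not given: they have to be found in the camera images.
- rack: Low open-topped mail sorter, fixed: grey base board, seven black uprights, back board, six pigeonholes. Origin: underside of the base, midway along the line of the uprights' front edges. x into the pigeonholes, y to the robot's left, z up. Uprights x 0 to 120, 12 thick, z 12 to 72, at y = 210, 140, 70, 0, -70, -140, -210 mm. Back board's inner face x = 120, top z = 72.
- mouths (a point): Middle of the line of pigeonhole mouths, at floor height (z = 12 mm of the rack), axes as the rack's. Each pigeonhole is 58 mm wide, 120 deep, 60 high, no roof, no sill; centres from the left at y = 175, 105, 35 (the third), -35, -105, -175 mm. The floors are level with the open ledge in front of them, which is 432 mm wide (y -216 to 216) and reaches to x = -210 mm.
- upright1: Left end panel of the sorter (the left side wall of the first pigeonhole), a black board 120 x 12 x 60 mm standing on edge. Origin: middle of its thickness, at the foot of its front edge, at the height of the ledge; x runs back along the board (0 to 120 mm), z up (top edge at 60 mm).
- upright2: Second upright, between the first and second pigeonholes; same board, same origin and axes.
- upright3: Third upright, between the second and third pigeonholes; same board, same origin and axes.
- parcel: The parcel, the only carton on the ledge: 124 x 44 x 40 mm (x, y, z), 0.18 to 0.35 kg, loose, lying roughly endwise to the pigeonholes at the left or right part of the ledge, to one side of the third pigeonhole. Origin: centre of its underside; x its long axis. Fully home, its near end stands 4 mm proud of the uprights (origin at x = 58 mm of the rack). Slides under a few newtons.
- stamp: Black self-inking stamp standing on the ledge, at the part where the parcel is not, 48 x 37 mm and 67 mm high. Origin: centre of its underside. Leave alone.
- packet_a: Packet already sorted, lying in the first or the fifth pigeonhole, a carton 100 x 48 x 34 mm. Origin: centre of its underside. Leave alone.
- packet_b: Packet already sorted, in the other of those two pigeonholes, a carton 108 x 36 x 46 mm. Origin: centre of its underside. Leave alone.
- tape_roll: Roll of brown parcel tape lying on the table to the right of the sorter, 100 mm across, 48 mm high. Origin: centre of its underside. Leave alone.

How it is judged:
By the outcome, as a careful person would: the job done as asked, in the order asked, and still so for the second after the job is handed in, with the robot touching nothing.
It also fails if it takes over 64 s, if anything falls off the work surface, if the arm or the gripper's body presses on something with over 40 N, if the wrist force passes 120 N, or if a joint passes its speed limit or range.

## Robot

A 6-joint arm with a two-finger parallel gripper is mounted at the origin on the work surface. World frame = base frame: x ahead of the robot, y to its left, z up, the work surface at z = 0. Lengths are in m, angles in rad, forces in N, time in s.
With the tool pointing down it reaches from about 0.35 to 0.775 m from the base axis. Payload 5.5 kg.
Tool frame: the origin (TCP) lies on the mounting face of the last link; the fingertips stand 173 mm ahead of it and the grasp point (between the pads) lies 155 mm ahead of it; z points along the fingers, y is the direction in which the jaws open and shut (so a half turn about z gives the same grasp; the last joint's range is limited). The gripper opens to 85 mm and grips with 20 to 120 N. Pads are 22 mm wide; open, the fingers measure 114 mm over their backs; the gripper's body (76 mm by 85 mm) begins 54 mm behind the grasp point. The pads swing forward as they close: fully open they stand 13 mm farther back than shut.
Start: joints at [1.08, 0.313, 0.046, 1.304, 0, 1.431], TCP at [0.198, 0.54, 0.405] pointing down, gripper open.
Joint ranges: [-2.76, 2.76], [-0.86, 1.69], [-1.03, 1.26], [-2.2, 2.34], [-1.47, 1.5], [-3.14, 3.14]. Speed limits (rad/s): [2.57, 2.57, 3.14, 3.14, 3.14, 3.14].

## Interface

Orientations are given as a unit quaternion [w, x, y, z].
In Python, from workcell import * gives the robot as it stands. The module is installed in compiled form; this text tells all that it offers.
- The arm moves only by the shell command python3 -m crank 'ROWS' [FORCE]. ROWS is JSON, a list of rows, each a list of 7 numbers: the shift along the tool's x, y, z in mm, then the turn, a rotation vector about the tool's x, y, z in degrees, then the opening, from 0 (shut) to 1 (fully open). A call has exactly 8 rows; each row shifts and turns the commanded pose from where the row before left it, along the tool's axes as they then stand; what a row does not reach is not made up. A row lasts 1/8 s, in which the tool goes at most 62.5 mm and 10.7 degrees, less where a joint would pass 70% of its speed; a pose out of reach is approached as far as the arm can. A call with a gripper value outside its range is refused whole. The fingers move at their own pace and stop on an object; FORCE is the grip in N (left out, the last holds). Time passes only in rows, so rows that do not move let the fingers close, or fill a call up. It gives the time, the measured TCP pose, the force and the opening at its end, in the units of the state.
- get_state(): the state, without advancing time (a new reading comes with each control period).
- read_camera(name): name is "side" or "top"; returns the picture (384x512x3 uint8, blue, green, red); there is no depth.
- calibration(name): a dict with "fx", "fy", "cx", "cy" (pixels), "extrinsics" (4x4, takes a point from world to camera coordinates). Camera axes: x right, y down, z forward; pixel columns grow to the right and rows downward; lengths in m; the calibration is good to about 2 mm. A picture is of the moment at which its call begins. calibration takes no time and is no camera call.
- hand_in(): hands the job in, once; it reports no verdict.
The state is a dict: "clock": time; "joint_pos": joint angles; "qvel": joint speeds; "tau": joint torques, N m; "tcp_pos": TCP position; "orientation": TCP orientation; "wrist_force": force on the tool from outside, world axes, zero at the start; "ft_torque": the same for the moment, N m; "finger_gap": finger opening in m.
Only numpy, scipy, OpenCV 4.12 (cv2) and the standard library are available. Lean on these libraries where they do the work, as an engineer would, in place of code of your own. Each camera call takes 0.05 s, during which the arm holds its last target.

## Working session

There is one attempt and no reset: what is moved stays moved. The work goes in short steps, Python scripts to look and compute and a shell command to move; the robot and the scene stay as the last step left them, time stands still between calls to the robot, and variables do not carry over. Pictures are saved under pics/ and viewed, and the job is handed in when it is done.

```bash
mkdir -p pics; python3 - <<'E'
from workcell import *
import cv2
s=get_state();print(s)
for n in("side","top"):
    cv2.imwrite(f"pics/{n}0.png",read_camera(n));c=calibration(n);print(n,c)
E
```

```text
{'clock': 0.0, 'joint_pos': array([1.08038412e+00, 3.14033523e-01, 4.49584101e-02, 1.30359760e+00,
       2.69543046e-07, 1.43121837e+00]), 'qvel': array([ 1.21451726e-03, -5.03442967e-04,  1.75868197e-03,  2.87506593e-04,
       -5.40247719e-05, -4.15359542e-04]), 'tau': array([ 1.25007778e-04, -4.80627716e+01,  2.98534459e+01,  1.96085125e-02,
       -4.88528019e-05,  1.62782061e-05]), 'tcp_pos': array([0.19751973, 0.53979935, 0.40378132]), 'orientation': array([-2.90790765e-04,  1.74518801e-01,  9.84653395e-01, -8.91988238e-04]), 'wrist_force': array([ 0.24265348, -0.03032161,  0.59446646]), 'ft_torque': array([-0.04099483, -0.00555055, -0.04011461]), 'finger_gap': 0.08510571678363141}
side {'fx': 359.5837757347075, 'fy': 359.5837757347075, 'cx': 262.2020495092001, 'cy': 192.33629864614647, 'extrinsics': array([[-0.94070995, -0.33866962,  0.0191749 ,  0.48793433],
       [-0.19467125,  0.49271088, -0.8481386 ,  0.20116462],
       [ 0.2777911 , -0.80158523, -0.52942727,  0.62193979],
       [ 0.        ,  0.        ,  0.        ,  1.        ]])}
top {'fx': 476.6068483222653, 'fy': 476.6068483222653, 'cx': 257.58236684033847, 'cy': 192.67438221987263, 'extrinsics': array([[-0.02428287, -0.99943056,  0.02342872, -0.13110719],
       [-0.99402225,  0.0216429 , -0.107011  ,  0.5742131 ],
       [ 0.10644299, -0.0258872 , -0.99398176,  1.05841906],
       [ 0.        ,  0.        ,  0.        ,  1.        ]])}
```

View pics/side0.png

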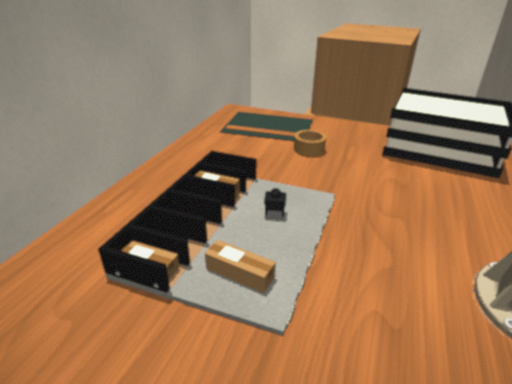

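View pics/top0.png

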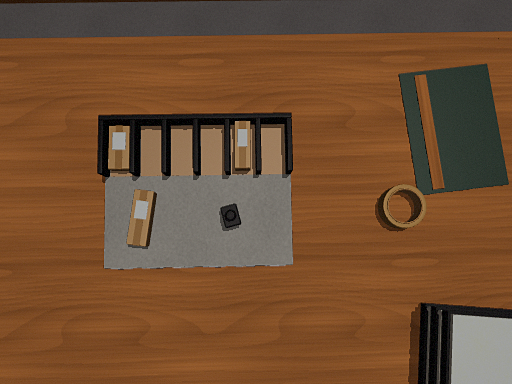

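The side view shows the sorter, with the parcel on the left part of the ledge and the stamp on the right. In the top view, the parcel is near (141,218), the stamp near (231,216), and the upright fronts at row ~176, cols 102–290. The packets lie in holes 1 and 5. I'll enlarge the top view to measure.

```bash
python3 - <<'E'
import cv2
i=cv2.imread("pics/top0.png")[105:275,92:300]
i=cv2.convertScaleAbs(i,alpha=1.5,beta=30)
cv2.imwrite("pics/top0z.png",cv2.resize(i[:85],None,fx=3.8,fy=3.8,interpolation=cv2.INTER_CUBIC))
cv2.imwrite("pics/top0y.png",cv2.resize(i[65:],None,fx=3.8,fy=3.8,interpolation=cv2.INTER_CUBIC))
E
```

```text
(no output)
```

View pics/top0z.png

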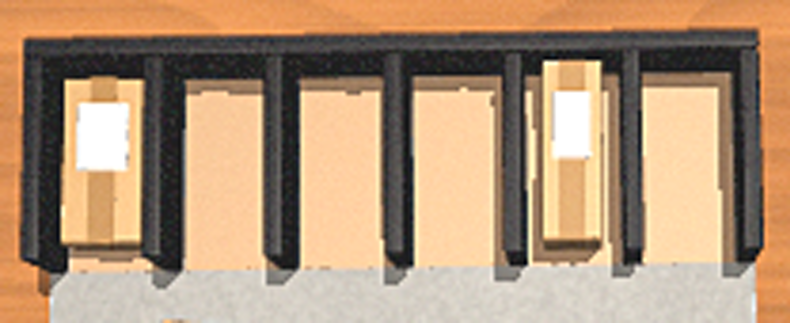

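View pics/top0y.png

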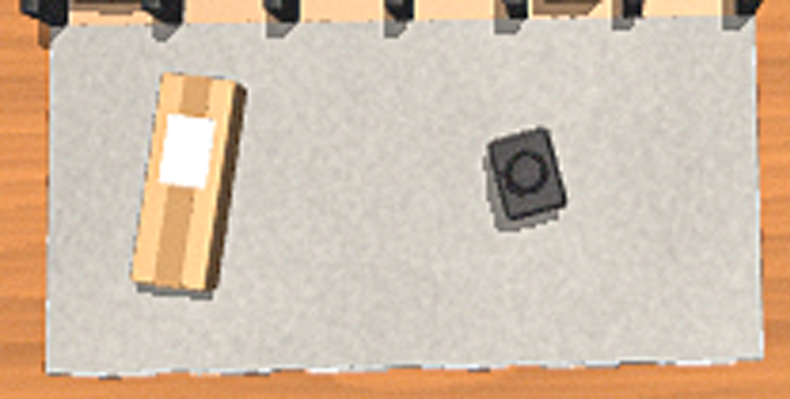

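```bash
cat > h.py <<'E'
import numpy as np,cv2
from workcell import *
from scipy.optimize import least_squares
def proj(n,P):
    c=calibration(n);P=np.atleast_2d(P);E=c["extrinsics"];q=P@E[:3,:3].T+E[:3,3]
    return np.c_[c["fx"]*q[:,0]/q[:,2]+c["cx"],c["fy"]*q[:,1]/q[:,2]+c["cy"]]
def back(n,uv,z):
    c=calibration(n);E=c["extrinsics"];R=E[:3,:3];o=-R.T@E[:3,3];uv=np.atleast_2d(uv)
    d=np.c_[(uv[:,0]-c["cx"])/c["fx"],(uv[:,1]-c["cy"])/c["fy"],np.ones(len(uv))]@R
    return o+d*((z-o[2])/d[:,2])[:,None]
def tf(p,L):
    L=np.atleast_2d(L);c,s=np.cos(p[2]),np.sin(p[2])
    return np.c_[p[0]+c*L[:,0]-s*L[:,1],p[1]+s*L[:,0]+c*L[:,1],L[:,2]]
def draw(img,n,P,col=(0,0,255),f=4,o=(0,0)):
    q=(proj(n,P)-o+.5)*f
    cv2.polylines(img,[np.int32(np.round(q))],True,col,1)
def box(x0,x1,y0,y1,z): return np.array([[x0,y0,z],[x1,y0,z],[x1,y1,z],[x0,y1,z]])
E
cat > fit.py <<'E'
from h import *
z=lambda a,oy:np.array(a)/3.8+[92,oy]-.37
up=z([[33,258],[154,260],[276,260],[395,258],[514,256],[631,254],[750,250]],105)
L=np.array([[0,y,.072] for y in np.arange(.21,-.22,-.07)])
ld=z([[47,373],[763,357]],170); LL=np.array([[-.21,.216,.012],[-.21,-.216,.012]])
bk=z([[25,40],[757,30]],105)
print(back("top",up,.072)[:, :2].round(4));print(back("top",ld,.012)[:,:2].round(4))
A=np.r_[L,LL];B=np.r_[up,ld]
r=least_squares(lambda p:(proj("top",tf(p,A))-B).ravel(),[.6,0,0]);print("rack",r.x,r.fun.reshape(-1,2).round(1).tolist())
pc=z([[163,73],[240,82],[210,291],[133,283]],170)
C=np.array([[.062,.022,.052],[.062,-.022,.052],[-.062,-.022,.052],[-.062,.022,.052]])
q=least_squares(lambda p:(proj("top",tf(p,C))-pc).ravel(),[.5,0.1,0]);print("parcel",q.x,q.fun.round(1))
st=z([[487,142],[546,127],[566,206],[510,221]],170);print("stamp top",back("top",st,.062).round(3)[:,:2].tolist())
np.savez("fit.npz",rack=r.x,parcel=q.x)
for n,o,w in(("top",(92,105),(208,170)),("side",(95,140),(245,190))):
    f=3.2 if n=="side" else 3.5
    i=cv2.imread(f"pics/{n}0.png")[o[1]:o[1]+w[1],o[0]:o[0]+w[0]]
    i=cv2.resize(cv2.convertScaleAbs(i,alpha=1.5,beta=30),None,fx=f,fy=f,interpolation=cv2.INTER_CUBIC)
    for y in np.arange(.21,-.22,-.07): draw(i,n,tf(r.x,box(0,.12,y-.006,y+.006,.072)),(0,0,255),f,o)
    draw(i,n,tf(r.x,box(-.21,.12,-.216,.216,.012)),(0,255,0),f,o)
    draw(i,n,tf(q.x,C),(255,0,0),f,o); C2=C.copy();C2[:,2]=.012; draw(i,n,tf(q.x,C2),(255,0,255),f,o)
    cv2.imwrite(f"pics/{n}_ov.png",i)
E
python3 fit.py
```

```text
[[ 0.6189  0.2013]
 [ 0.6162  0.1318]
 [ 0.6148  0.0614]
 [ 0.6145 -0.0074]
 [ 0.6143 -0.0765]
 [ 0.614  -0.1446]
 [ 0.6149 -0.2142]]
[[ 0.409   0.2089]
 [ 0.4076 -0.2209]]
rack [ 0.616027   -0.00700348 -0.0060017 ] [[-0.8, 0.7], [-0.6, -0.3], [-0.7, -0.7], [-0.2, -0.7], [0.2, -0.6], [1.1, -0.5], [1.3, 0.1], [-0.6, 0.7], [0.4, 1.2]]
parcel [ 0.51932295  0.11718844 -0.13906243] [ 0.3 -0.1 -0.3 -0.2 -0.2  0.2  0.2  0.1]
stamp top [[0.538, -0.059], [0.546, -0.094], [0.499, -0.104], [0.492, -0.072]]
```

View pics/top_ov.png

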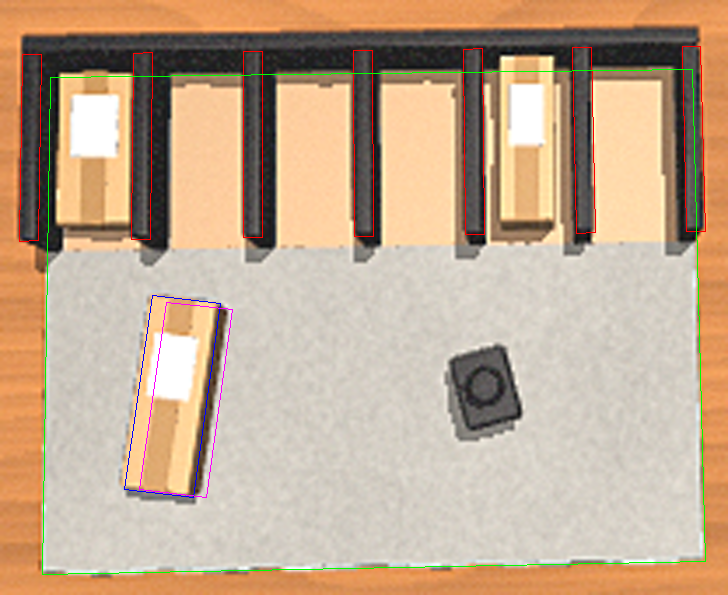

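View pics/side_ov.png

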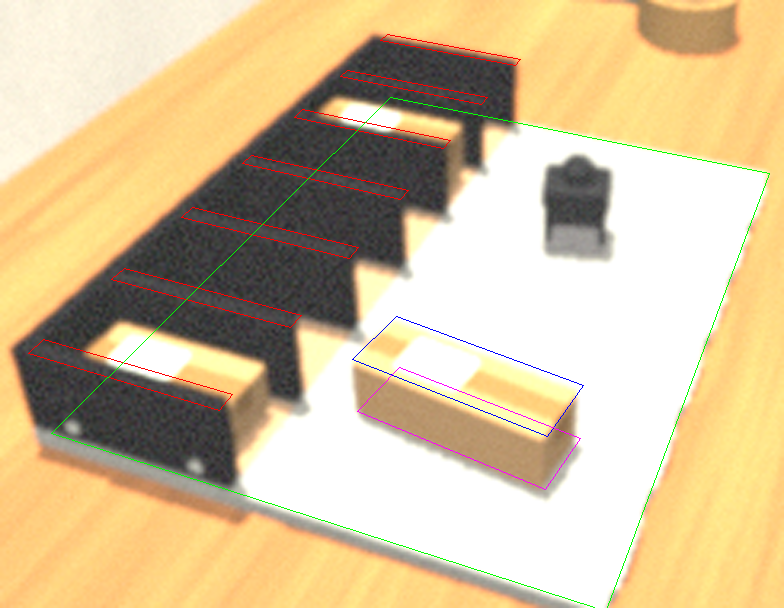

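The rack and parcel fits hold to within about 1 px in the top view, and the side overlay agrees to a few mm. My plan has three parts:

- **Count:** use the shut fingertip on the front edges, at a height above the parcel's top.
- **Sideways slide:** push with two open fingers along the parcel's flank.
- **Endwise push:** use the shut fingers on its end.

```bash
python3 -m crank '[[0,0,0,0,0,-10,0],[0,0,0,0,0,-10.1,0],[-36,-34,0,0,0,0,0],[-36,-34,0,0,0,0,0],[-36,-34,0,0,0,0,0],[-36,-34,0,0,0,0,0],[-36,-34,0,0,0,0,0],[-36,-34,0,0,0,0,0]]' 20
python3 -m crank '[[-36,-34,0,0,0,0,0],[-36,-34,0,0,0,0,0],[-36,-34,20,0,0,0,0],[-36,-31,20,0,0,0,0],[0,0,40,0,0,0,0],[0,0,40,0,0,0,0],[0,0,30,0,0,0,0],[0,0,0,0,0,0,0]]'
```

```text
clock: 1.1
tcp_pos: [0.4145, 0.3347, 0.4043]
orientation: [-0.0, -0.0, 1.0, -0.0]
wrist_force: [-0.4, 0.4, -0.3]
finger_gap: 0.0002
clock: 2.1
tcp_pos: [0.5561, 0.2026, 0.2517]
orientation: [-0.003, 0.0, 1.0, -0.001]
wrist_force: [0.4, -0.5, 1.3]
finger_gap: -0.0005
```

```bash
python3 -m crank '[[0,0,10,0,0,0,0],[0,0,9,0,0,0,0],[-10,0,0,0,0,0,0],[-10,0,0,0,0,0,0],[-6,0,0,0,0,0,0],[0,0,0,0,0,0,0],[0,0,0,0,0,0,0],[0,0,0,0,0,0,0]]'
python3 - <<'E'
from h import *
i=read_camera("side")[120:310,80:340];cv2.imwrite("pics/s1.png",cv2.resize(cv2.convertScaleAbs(i,alpha=1.3,beta=30),None,fx=3,fy=3,interpolation=cv2.INTER_CUBIC))
i=read_camera("top")[80:280,85:305];cv2.imwrite("pics/t1.png",cv2.resize(cv2.convertScaleAbs(i,alpha=1.3,beta=30),None,fx=3,fy=3,interpolation=cv2.INTER_CUBIC))
E
```

```text
clock: 3.1
tcp_pos: [0.5833, 0.203, 0.2357]
orientation: [-0.0, -0.0, 1.0, 0.0]
wrist_force: [0.1, -0.2, -0.6]
finger_gap: -0.0001
```

View pics/s1.png

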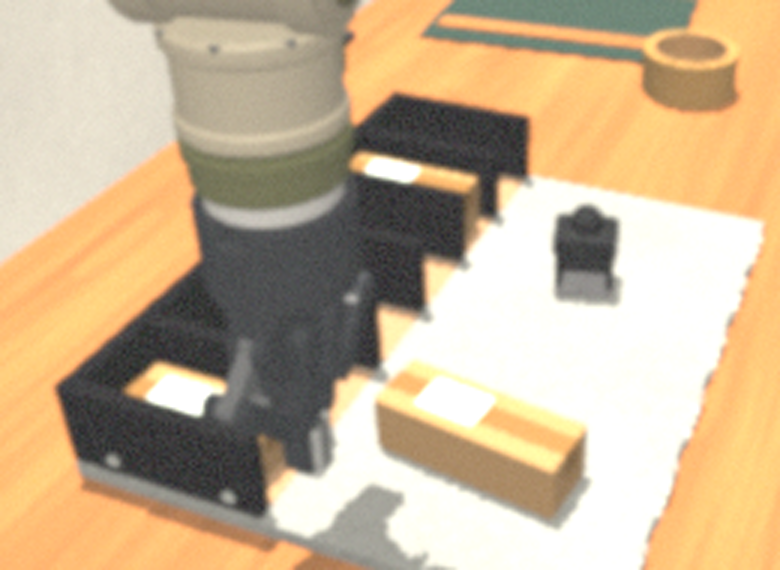

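View pics/t1.png

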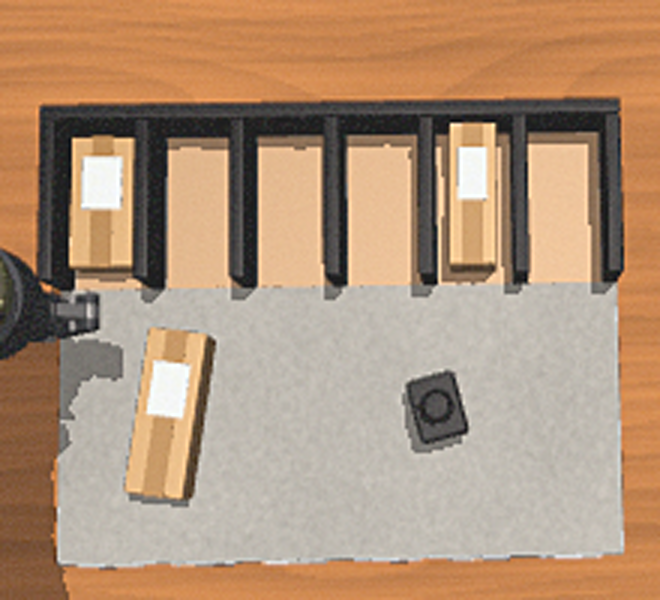

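```bash
python3 - <<'E'
from h import *
P=box(.572,.594,.1885,.2175,.0627)
print(((proj("top",P)-[85,80])*3).round(),((proj("side",P)-[80,120])*3).round())
E
```

```text
[[ 67. 342.]
 [ 67. 312.]
 [ 27. 313.]
 [ 27. 343.]] [[343. 451.]
 [308. 441.]
 [280. 477.]
 [316. 488.]]
```

The bright part seen from above is the knuckle linkage, which is higher and wider than the tip. The side view agrees with the computed tip position. Now I'll approach u1 slowly.

```bash
python3 -m crank '[[-5,0,0,0,0,0,0],[-5,0,0,0,0,0,0],[-4,0,0,0,0,0,0],[-2,0,0,0,0,0,0],[-2,0,0,0,0,0,0],[-1,0,0,0,0,0,0],[-1,0,0,0,0,0,0],[0,0,0,0,0,0,0]]'

```

```text
clock: 4.2
tcp_pos: [0.6036, 0.203, 0.2357]
orientation: [0.0, -0.0, 1.0, 0.0]
wrist_force: [0.0, 0.5, -0.3]
finger_gap: -0.0003
```

```bash
python3 -m crank '[[-1,0,0,0,0,0,0],[0,0,0,0,0,0,0],[-1,0,0,0,0,0,0],[0,0,0,0,0,0,0],[-1,0,0,0,0,0,0],[0,0,0,0,0,0,0],[0,0,0,0,0,0,0],[0,0,0,0,0,0,0]]'

```

```text
clock: 5.2
tcp_pos: [0.6066, 0.203, 0.2357]
orientation: [0.0, 0.0, 1.0, 0.0]
wrist_force: [0.5, 0.4, -0.6]
finger_gap: 0.0004
```

```bash
python3 -m crank '[[-1,0,0,0,0,0,0],[0,0,0,0,0,0,0],[-1,0,0,0,0,0,0],[0,0,0,0,0,0,0],[-1,0,0,0,0,0,0],[0,0,0,0,0,0,0],[0,0,0,0,0,0,0],[0,0,0,0,0,0,0]]'

```

```text
clock: 6.2
tcp_pos: [0.608, 0.2031, 0.2356]
orientation: [-0.002, -0.0, 1.0, -0.0]
wrist_force: [-8.2, -0.1, 4.2]
finger_gap: -0.0
```

Contact with upright 1 at TCP x ≈ 0.607, force −8 N. Next is upright 2.

```bash
python3 -m crank '[[10,0,0,0,0,0,0],[0,-20,0,0,0,0,0],[0,-30,0,0,0,0,0],[0,-20,0,0,0,0,0],[-4,0,0,0,0,0,0],[-2,0,0,0,0,0,0],[-1,0,0,0,0,0,0],[-1,0,0,0,0,0,0]]'

```

```text
clock: 7.2
tcp_pos: [0.6071, 0.1336, 0.2355]
orientation: [-0.001, -0.0, 1.0, -0.0]
wrist_force: [-4.1, -0.5, 3.2]
finger_gap: 0.0001
```

```bash
python3 -m crank '[[0,0,0,0,0,0,0],[0,0,0,0,0,0,0],[-0.5,0,0,0,0,0,0],[0,0,0,0,0,0,0],[-0.5,0,0,0,0,0,0],[0,0,0,0,0,0,0],[0,0,0,0,0,0,0],[0,0,0,0,0,0,0]]'

```

```text
clock: 8.2
tcp_pos: [0.6074, 0.1334, 0.2355]
orientation: [-0.002, -0.0, 1.0, 0.0]
wrist_force: [-7.2, 1.1, 3.9]
finger_gap: 0.0
```

```bash
python3 -m crank '[[10,0,0,0,0,0,0],[0,-20,0,0,0,0,0],[0,-30,0,0,0,0,0],[0,-20,0,0,0,0,0],[-4,0,0,0,0,0,0],[-2,0,0,0,0,0,0],[-2,0,0,0,0,0,0],[-1,0,0,0,0,0,0]]'

```

```text
clock: 9.2
tcp_pos: [0.6069, 0.0636, 0.2355]
orientation: [-0.001, -0.0, 1.0, -0.0]
wrist_force: [-5.3, -0.4, 4.0]
finger_gap: 0.0
```

```bash
python3 -m crank '[[0,0,0,0,0,0,0],[0,0,0,0,0,0,0],[-0.5,0,0,0,0,0,0],[0,0,0,0,0,0,0],[0,0,0,0,0,0,0],[0,0,0,0,0,0,0],[0,0,0,0,0,0,0],[0,0,0,0,0,0,0]]'

```

```text
clock: 10.2
tcp_pos: [0.6069, 0.0635, 0.2355]
orientation: [-0.001, -0.0, 1.0, 0.0]
wrist_force: [-6.8, 0.1, 3.9]
finger_gap: 0.0001
```

Upright 3 is touched at x ≈ 0.6069, so the three touches are done in order. Now I'll back off, rise, move to the parcel's left side, turn and open.

```bash
python3 -m crank '[[10,0,0,0,0,0,0],[0,0,-30,0,0,0,0],[0,0,-30,0,0,0,0],[24,34,0,0,0,0,0],[24,34,0,0,0,0,0],[24,35,0,0,0,0,0],[0,0,0,0,0,-10.25,0],[0,0,0,0,0,-10.25,0]]'
python3 -m crank '[[0,0,0,0,0,-10.25,0.5],[0,0,0,0,0,-10.25,1],[0,0,0,0,0,-10.25,1],[0,0,0,0,0,-10.25,1],[0,0,0,0,0,-10.25,1],[0,0,0,0,0,-10.25,1],[0,0,0,0,0,0,1],[0,0,0,0,0,0,1]]'
```

```text
clock: 11.2
tcp_pos: [0.5258, 0.167, 0.296]
orientation: [0.001, -0.182, 0.983, 0.0]
wrist_force: [-0.3, -0.0, 0.4]
finger_gap: 0.0003
clock: 12.2
tcp_pos: [0.5262, 0.1661, 0.2958]
orientation: [0.0, -0.655, 0.756, -0.0]
wrist_force: [0.3, -0.2, 0.3]
finger_gap: 0.0857
```

```bash
python3 - <<'E'
from h import *
i=read_camera("side")[120:310,80:340];cv2.imwrite("pics/s2.png",cv2.resize(cv2.convertScaleAbs(i,alpha=1.3,beta=30),None,fx=3,fy=3,interpolation=cv2.INTER_CUBIC))
i=read_camera("top")[80:280,85:305];cv2.imwrite("pics/t2.png",cv2.resize(cv2.convertScaleAbs(i,alpha=1.3,beta=30),None,fx=3,fy=3,interpolation=cv2.INTER_CUBIC))
E
```

```text
(no output)
```

View pics/s2.png

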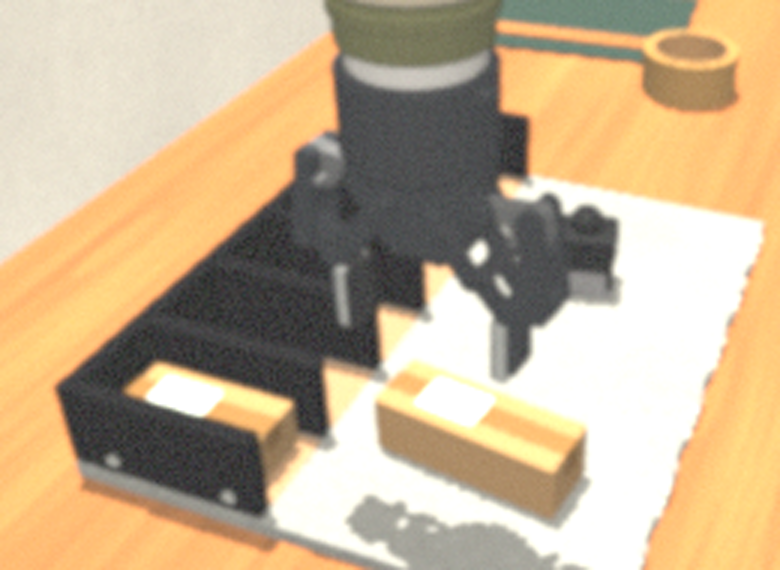

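View pics/t2.png

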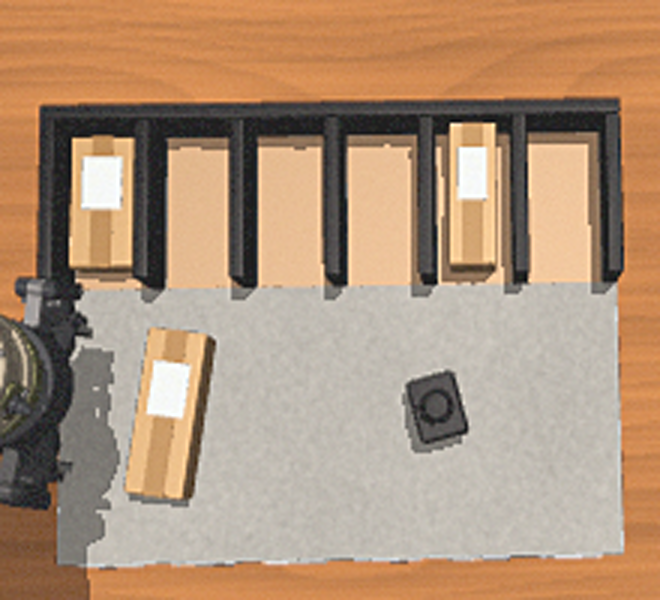

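The open fingers are on the parcel's left side, parallel to it. They descend next to about 15 mm above the ledge.

```bash
python3 -m crank '[[0,0,20,0,0,0,1],[0,0,20,0,0,0,1],[0,0,20,0,0,0,1],[0,0,20,0,0,0,1],[0,0,15,0,0,0,1],[0,0,11,0,0,0,1],[0,0,0,0,0,0,1],[0,0,0,0,0,0,1]]'
python3 -m crank '[[4,0,0,0,0,0,1],[4,0,0,0,0,0,1],[3,0,0,0,0,0,1],[2,0,0,0,0,0,1],[2,0,0,0,0,0,1],[2,0,0,0,0,0,1],[2,0,0,0,0,0,1],[2,0,0,0,0,0,1]]'
```

```text
clock: 13.3
tcp_pos: [0.5265, 0.1661, 0.1902]
orientation: [0.0, -0.656, 0.755, -0.0]
wrist_force: [0.6, -0.3, 0.5]
finger_gap: 0.0852
clock: 14.3
tcp_pos: [0.5233, 0.1452, 0.1898]
orientation: [0.0, -0.656, 0.755, 0.0]
wrist_force: [-0.3, 2.3, 0.7]
finger_gap: 0.0851
```

```bash
python3 - <<'E'
from h import *
i=read_camera("side")[120:310,80:340];cv2.imwrite("pics/s3.png",cv2.resize(cv2.convertScaleAbs(i,alpha=1.3,beta=30),None,fx=3,fy=3,interpolation=cv2.INTER_CUBIC))
E
```

```text
(no output)
```

View pics/s3.png

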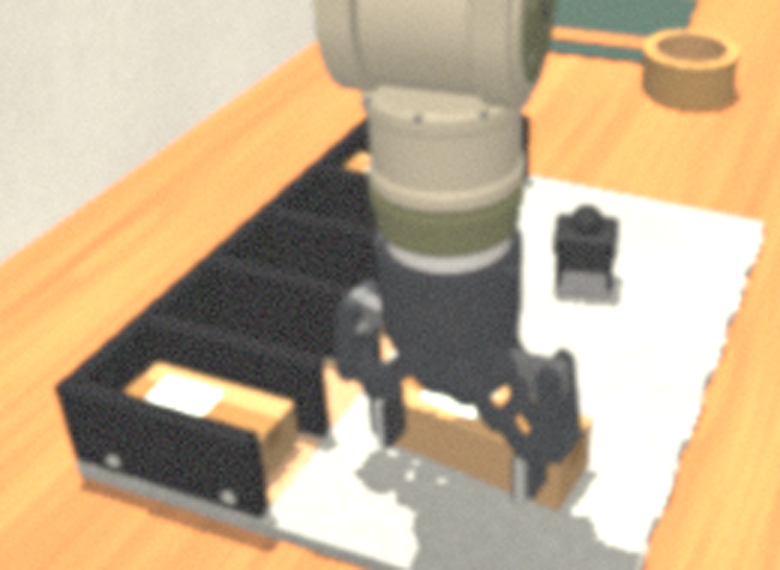

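Contact is flat with both fingers, and the parcel slides at about 2 N. I'll continue the push while squaring it up.

```bash
python3 -m crank '[[4,0,0,0,0,-0.5,1],[5,0,0,0,0,-1,1],[5,0,0,0,0,-1,1],[5,0,0,0,0,-1.1,1],[5,0,0,0,0,-1,1],[5,0,0,0,0,-1,1],[5,0,0,0,0,-1,1],[4,0,0,0,0,-1,1]]'
python3 -m crank '[[4,0,0,0,0,0,1],[5,0,0,0,0,0,1],[5,0,0,0,0,0,1],[5,0,0,0,0,0,1],[5,0,0,0,0,0,1],[4,0,0,0,0,0,1],[2,0,0,0,0,0,1],[0,0,0,0,0,0,1]]'
```

```text
clock: 15.35
tcp_pos: [0.5199, 0.1071, 0.1897]
orientation: [0.0, -0.705, 0.709, 0.0]
wrist_force: [-0.7, 3.0, 2.0]
finger_gap: 0.0852
clock: 16.35
tcp_pos: [0.5198, 0.0771, 0.1896]
orientation: [-0.0, -0.705, 0.71, -0.0]
wrist_force: [0.6, 1.0, 0.8]
finger_gap: 0.0853
```

```bash
python3 - <<'E'
from h import *
i=read_camera("side")[120:310,80:340];cv2.imwrite("pics/s4.png",cv2.resize(cv2.convertScaleAbs(i,alpha=1.3,beta=30),None,fx=3,fy=3,interpolation=cv2.INTER_CUBIC))
i=read_camera("top")[80:280,85:305];cv2.imwrite("pics/t4.png",cv2.resize(cv2.convertScaleAbs(i,alpha=1.3,beta=30),None,fx=3,fy=3,interpolation=cv2.INTER_CUBIC))
E
```

```text
(no output)
```

View pics/s4.png

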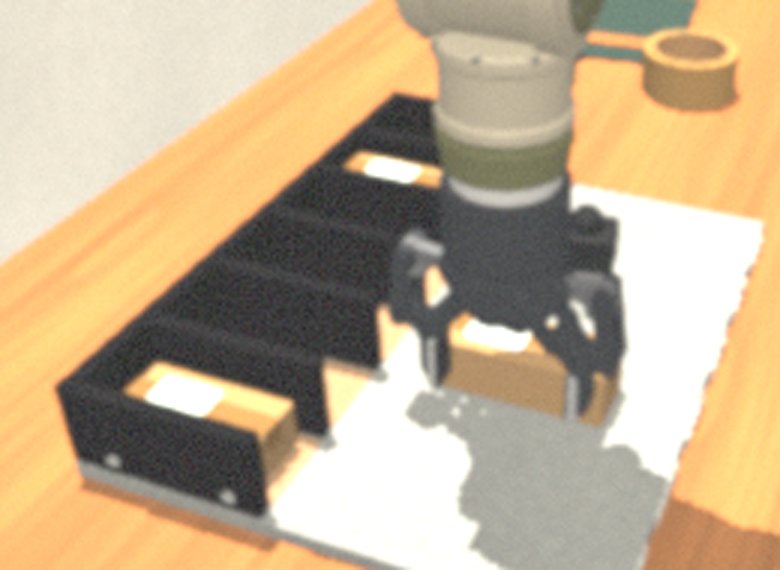

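View pics/t4.png

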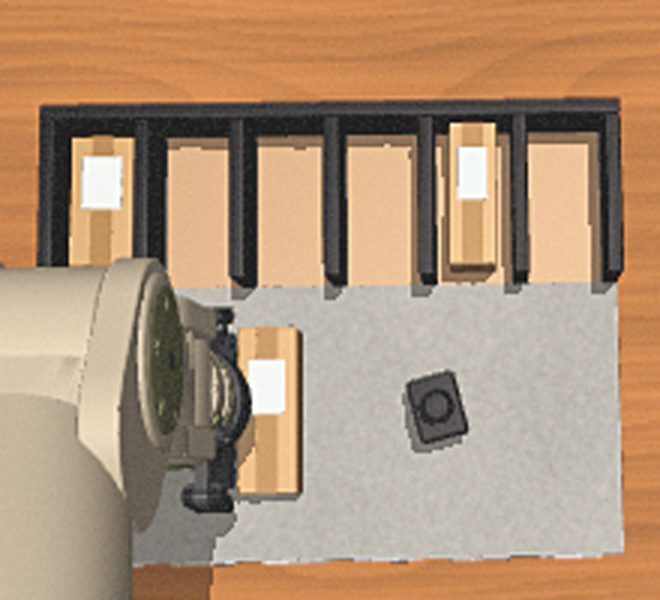

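The parcel is square to the pigeonholes. In the top view its corners are near (238,328), (301,328) and (299,493) of the zoom.

```bash
python3 - <<'E'
from h import *
uv=np.array([[238,328],[301,328],[301,490],[238,493]])/3+[85,80]-.33
print(back("top",uv,.052).round(4))
# floor opening of hole3 at mouth: upright foots etc
f=np.array([[257,285],[327,285]])/3+[85,80]-.33
print(back("top",f,.012).round(4))
up=np.array([[237,277],[332,277]])/3+[85,80]-.33
print(back("top",up,.072).round(4))
E
```

```text
[[0.5818 0.0655 0.052 ]
 [0.5808 0.0187 0.052 ]
 [0.4604 0.0196 0.052 ]
 [0.4593 0.0659 0.052 ]]
[[0.6198 0.0575 0.012 ]
 [0.6187 0.0033 0.012 ]]
[[ 0.6171  0.0627  0.072 ]
 [ 0.6157 -0.0069  0.072 ]]
```

```bash
python3 -m crank '[[3,0,0,0,0,0,1],[4,0,0,0,0,0,1],[4,0,0,0,0,0,1],[2,0,0,0,0,0,1],[2,0,0,0,0,0,1],[0,0,0,0,0,0,1],[-4,0,0,0,0,0,1],[-8,0,0,0,0,0,1]]'
python3 -m crank '[[-20,0,0,0,0,0,1],[-20,0,-30,0,0,0,1],[0,0,-40,0,0,0,1],[0,0,-30,0,0,0,1],[0,0,0,0,0,0,0.5],[0,0,0,0,0,0,0],[0,0,0,0,0,0,0],[0,0,0,0,0,0,0]]'
python3 - <<'E'
from h import *
i=read_camera("top")[80:280,85:305];cv2.imwrite("pics/t5.png",cv2.resize(cv2.convertScaleAbs(i,alpha=1.3,beta=30),None,fx=3,fy=3,interpolation=cv2.INTER_CUBIC))
E
```

```text
clock: 17.45
tcp_pos: [0.5198, 0.0746, 0.1898]
orientation: [0.0, -0.704, 0.71, -0.0]
wrist_force: [0.1, 1.1, 0.7]
finger_gap: 0.0849
clock: 18.45
tcp_pos: [0.5196, 0.1143, 0.2886]
orientation: [-0.001, -0.705, 0.71, 0.001]
wrist_force: [0.4, -1.0, -0.3]
finger_gap: 0.0125
```

View pics/t5.png

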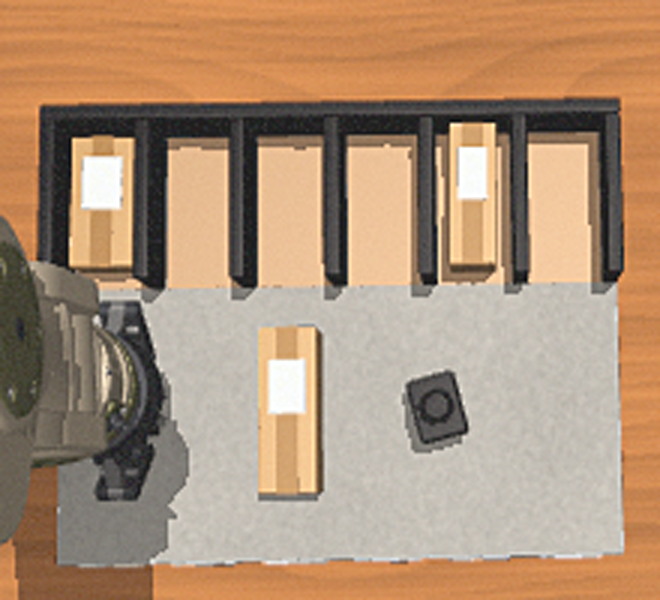

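```bash
python3 - <<'E'
from h import *
uv=np.array([[258,327],[321,325],[320,493],[258,494]])/3+[85,80]-.33
C=np.array([[.062,.022,.052],[.062,-.022,.052],[-.062,-.022,.052],[-.062,.022,.052]])
q=least_squares(lambda p:(proj("top",tf(p,C))-uv).ravel(),[.5,0.1,0]);print(q.x,q.fun.round(1))
print(get_state()["finger_gap"])
E
```

```text
[ 0.52023246  0.02783729 -0.00880391] [ 0.6 -0.1 -0.7  0.3 -0.3 -0.1  0.4 -0.1]
0.0049207922703794656
```

The parcel is at y = 0.028, yaw −0.5°, which matches the third hole's centre line. Next I'll go behind its near end with the fingers shut.

```bash
python3 -m crank '[[29,32,0,0,0,0,0],[29,32,0,0,0,0,0],[28,31,0,0,0,0,0],[0,0,0,0,0,10,0],[0,0,0,0,0,10,0],[0,0,0,0,0,10,0],[0,0,0,0,0,10,0],[0,0,0,0,0,10,0]]'
python3 -m crank '[[0,0,0,0,0,10,0],[0,0,0,0,0,10,0],[0,0,0,0,0,10,0],[0,0,0,0,0,10,0],[0,0,30,0,0,0,0],[0,0,25,0,0,0,0],[0,0,20,0,0,0,0],[0,0,10,0,0,0,0]]'
```

```text
clock: 19.5
tcp_pos: [0.4243, 0.029, 0.2894]
orientation: [-0.0, -0.336, 0.942, 0.0]
wrist_force: [-0.7, -0.3, 0.3]
finger_gap: -0.0006
clock: 20.5
tcp_pos: [0.4238, 0.0291, 0.2035]
orientation: [-0.001, 0.004, 1.0, 0.0]
wrist_force: [0.6, -1.1, 0.6]
finger_gap: -0.0002
```

```bash
python3 -m crank '[[-6,-0.5,0,0,0,0,0],[-6,0,0,0,0,0,0],[-6,0,0,0,0,0,0],[-3,0,0,0,0,0,0],[-3,0,0,0,0,0,0],[-4,0,0,0,0,0,0],[-5,0,0,0,0,0,0],[-5,0,0,0,0,0,0]]'
python3 -m crank '[[-5,0,0,0,0,0,0],[-6,0,0,0,0,0,0],[-6,0,0,0,0,0,0],[-6,0,0,0,0,0,0],[-6,0,0,0,0,0,0],[-5,0,0,0,0,0,0],[-4,0,0,0,0,0,0],[0,0,0,0,0,0,0]]'
python3 - <<'E'
from h import *
i=read_camera("top")[80:280,85:305];cv2.imwrite("pics/t6.png",cv2.resize(cv2.convertScaleAbs(i,alpha=1.3,beta=30),None,fx=3,fy=3,interpolation=cv2.INTER_CUBIC))
i=read_camera("side")[120:310,80:340];cv2.imwrite("pics/s6.png",cv2.resize(cv2.convertScaleAbs(i,alpha=1.3,beta=30),None,fx=3,fy=3,interpolation=cv2.INTER_CUBIC))
E
```

```text
clock: 21.5
tcp_pos: [0.4629, 0.0283, 0.2046]
orientation: [0.0, 0.003, 1.0, 0.0]
wrist_force: [-0.4, 0.8, -0.9]
finger_gap: -0.0002
clock: 22.5
tcp_pos: [0.501, 0.028, 0.2049]
orientation: [0.001, 0.003, 1.0, 0.0]
wrist_force: [-0.2, -0.1, -1.1]
finger_gap: -0.0001
```

View pics/t6.png

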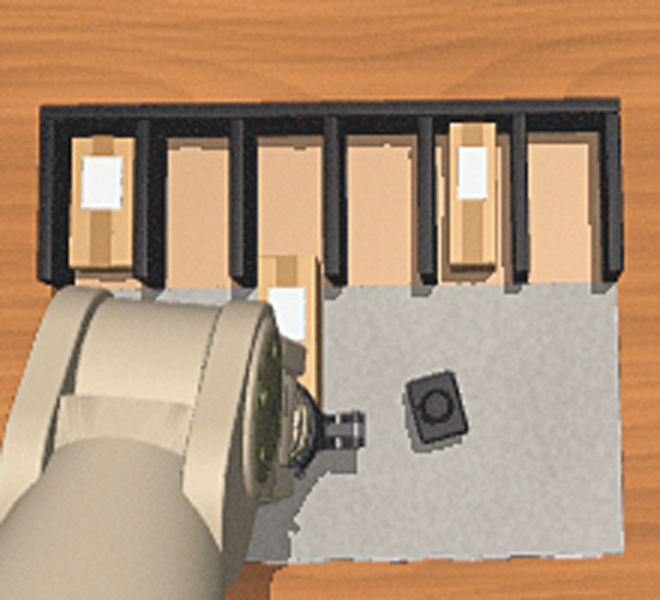

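View pics/s6.png

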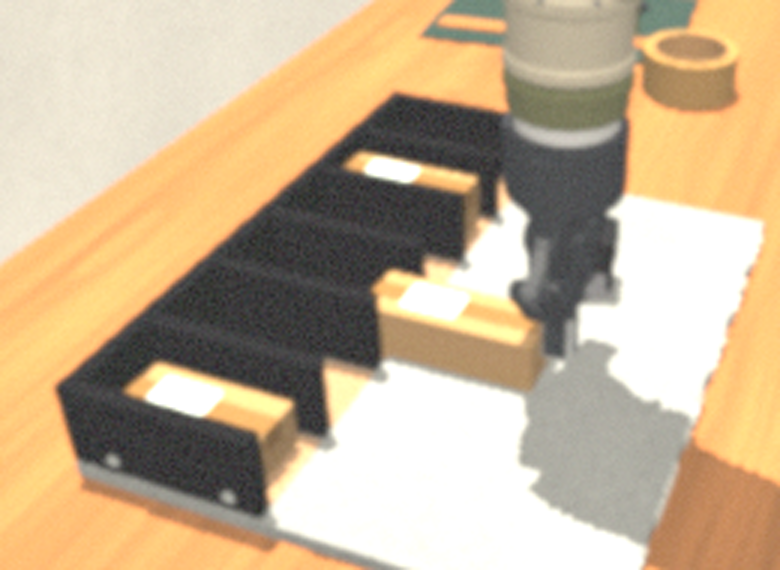

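The parcel's nose (261–321, row 256) has entered the third hole squarely and with clearance. I'll keep pushing.

```bash
python3 -m crank '[[-4,0,0,0,0,0,0],[-6,0,0,0,0,0,0],[-6,0,0,0,0,0,0],[-6,0,0,0,0,0,0],[-6,0,0,0,0,0,0],[-6,0,0,0,0,0,0],[-6,0,0,0,0,0,0],[-6,0,0,0,0,0,0]]'
python3 -m crank '[[-6,0,0,0,0,0,0],[-6,0,0,0,0,0,0],[-6,0,0,0,0,0,0],[-6,0,0,0,0,0,0],[-6,0,0,0,0,0,0],[-5,0,0,0,0,0,0],[-4,0,0,0,0,0,0],[-3,0,0,0,0,0,0]]'
```

```text
clock: 23.6
tcp_pos: [0.5468, 0.0277, 0.2047]
orientation: [0.0, 0.003, 1.0, 0.0]
wrist_force: [-3.3, -0.0, 0.5]
finger_gap: -0.0001
clock: 24.6
tcp_pos: [0.5886, 0.0274, 0.2047]
orientation: [-0.0, 0.004, 1.0, 0.0]
wrist_force: [-2.3, 0.7, -0.5]
finger_gap: -0.0
```

```bash
python3 -m crank '[[-3,0,0,0,0,0,0],[-3,0,0,0,0,0,0],[-2,0,0,0,0,0,0],[-2,0,0,0,0,0,0],[-1,0,0,0,0,0,0],[-1,0,0,0,0,0,0],[-1,0,0,0,0,0,0],[0,0,0,0,0,0,0]]'
```

```text
clock: 25.6
tcp_pos: [0.6016, 0.0273, 0.2047]
orientation: [0.0, 0.003, 1.0, 0.0]
wrist_force: [-0.7, 0.4, -0.9]
finger_gap: -0.0001
```

```bash
python3 -m crank '[[-0.5,0,0,0,0,0,0],[0,0,0,0,0,0,0],[-0.5,0,0,0,0,0,0],[0,0,0,0,0,0,0],[-0.5,0,0,0,0,0,0],[0,0,0,0,0,0,0],[0,0,0,0,0,0,0],[0,0,0,0,0,0,0]]'
```

```text
clock: 26.6
tcp_pos: [0.6024, 0.0274, 0.2047]
orientation: [-0.001, 0.003, 1.0, 0.0]
wrist_force: [-5.0, -1.2, 2.6]
finger_gap: -0.0002
```

```bash
python3 -m crank '[[-0.5,0,0,0,0,0,0],[0,0,0,0,0,0,0],[-0.5,0,0,0,0,0,0],[0,0,0,0,0,0,0],[0,0,0,0,0,0,0],[0,0,0,0,0,0,0],[0,0,0,0,0,0,0],[0,0,0,0,0,0,0]]'
```

```text
clock: 27.6
tcp_pos: [0.6027, 0.0273, 0.2047]
orientation: [-0.001, 0.004, 1.0, -0.0]
wrist_force: [-7.8, -0.8, 4.6]
finger_gap: -0.0
```

```bash
python3 -m crank '[[5,0,0,0,0,0,0],[15,0,0,0,0,0,0],[25,0,0,0,0,0,0],[30,0,0,0,0,0,0],[25,0,-20,0,0,0,0],[20,0,-40,0,0,0,0],[0,0,-50,0,0,0,0],[0,0,-30,0,0,0,0]]'
python3 -m crank '[[0,45,0,0,0,0,0],[0,50,0,0,0,0,0],[0,50,0,0,0,0,0],[0,50,0,0,0,0,0],[0,50,0,0,0,0,0],[0,45,0,0,0,0,0],[0,0,0,0,0,0,0],[0,0,0,0,0,0,0]]'
python3 - <<'E'
from h import *
i=read_camera("top")[80:280,85:305];cv2.imwrite("pics/t7.png",cv2.resize(cv2.convertScaleAbs(i,alpha=1.3,beta=30),None,fx=3,fy=3,interpolation=cv2.INTER_CUBIC))
i=read_camera("side")[120:310,80:340];cv2.imwrite("pics/s7.png",cv2.resize(cv2.convertScaleAbs(i,alpha=1.3,beta=30),None,fx=3,fy=3,interpolation=cv2.INTER_CUBIC))
E
```

```text
clock: 28.6
tcp_pos: [0.4848, 0.0281, 0.3478]
orientation: [0.003, 0.003, 1.0, -0.0]
wrist_force: [0.8, -0.2, -0.1]
finger_gap: -0.0
clock: 29.6
tcp_pos: [0.4861, 0.3181, 0.3447]
orientation: [0.0, 0.003, 1.0, 0.0]
wrist_force: [-0.4, 0.1, -0.7]
finger_gap: 0.0001
```

View pics/t7.png

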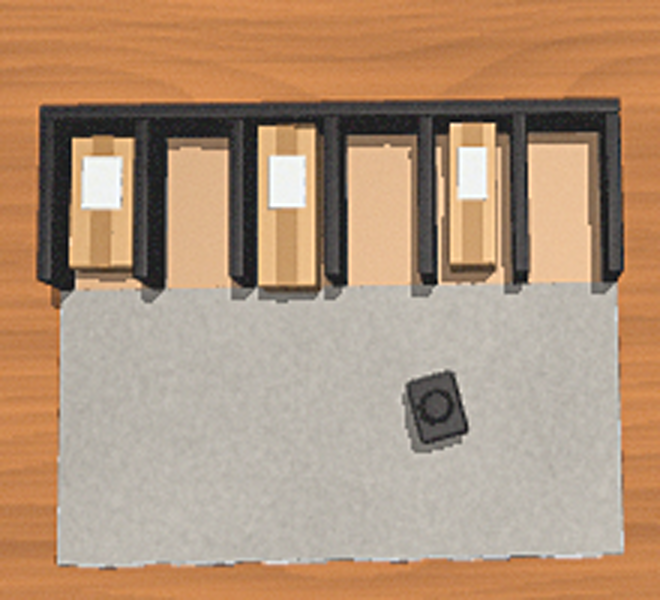

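View pics/s7.png

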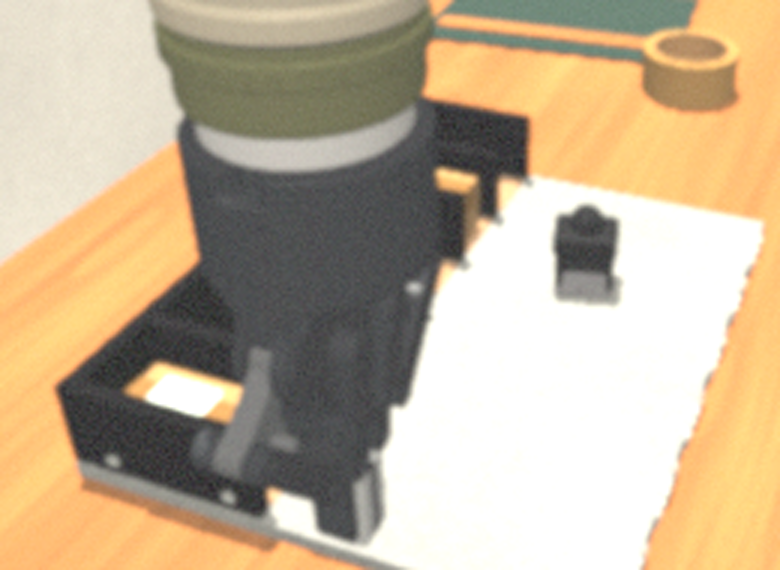

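The top view shows the parcel square in the third hole, with its far end against the back board (row ~125) and its near end just proud (row ~290). The stamp and packets are at the same pixels as at the start, and the arm is clear.

```bash
python3 -c "
from workcell import *
print(hand_in())"
```

```text
the job is handed in; nothing more can be done
None
```

The parcel is in the third pigeonhole from the left, pushed home against the back board. I handed the job in at about 30 s; no verdict came back.

- **Count:** with the parcel still in place, the shut fingertip touched the front edges of uprights 1, 2 and 3 in that order. Each touch showed a clear force of about 7–8 N.
- **Slide and push:** two open fingers slid the parcel sideways by its left flank and squared it, at about 2–3 N. The shut fingers then pushed it endwise into the third hole. It was never gripped, lifted or tipped.
- **Home check:** at the end the push force held at 5 N and then 8 N with hardly any further movement. The fingers' pushing face stopped about 4 mm short of the upright fronts, which matches the stated 4 mm proud.
- **Other items:** in the last top view the parcel is square in the third hole, and the stamp and both packets are at the same pixels as before. The tape roll is unmoved in the side view, and the arm touched nothing.
- **Disagreements:** the touches put the upright fronts 1–2 mm farther back than the camera fit, and I used the touched positions. In the last side view the gripper hid the parcel, so the final picture check rests on the top view and the contact readings.

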